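Put the ball vise back in its dished base

TASK

The small ball vise has been left standing on its jaws with its ball in the air. Lay it over on its side on the bench and let go, take it again by the jaw end, and set it ball-down in the dished base: ball fully home in the hollow, jaws on top and upright, and its screw in line with the two bolts of the base (either way round). Set it in gently, let go of it, and leave the other things on the bench where they are.

Things in the scene. Friction and masses are not known exactly. Their poses are not given: they have to be found in the camera images.
- vise: The ball vise, dark steel, 130 mm long, about 0.85 kg; starts upside down on its flat jaw faces, ball on top. Origin: centre of the jaw faces. z runs from the jaws to the ball (up at the start, down at the end), y along the jaw screw. From the origin along z: jaws 0-24 mm (52 in x, 40 in y), carriage 24-46 mm (56 in x, 44 in y), neck 27 mm thick, ball. Centre of mass near z = 70 mm.
- vise_ball (a point): Centre of the vise's bright steel ball, 60 mm in diameter, 100 mm from the jaw faces; same axes as the vise. Held lightly across the ball, the vise can be turned between the fingers about the line of the grip. Tipped about y over the edge of the jaws, it comes to lie level on a side of the carriage and the ball, ball centre 30 mm and screw 28 mm above the bench.
- vise_screw (a point): Middle of the jaw screw, on the vise's long axis, 13 mm from the jaw faces and 87 mm from the ball centre; same axes. The screw runs along y, turns freely in the jaws and carries on each end a nut 18 mm across that stands 10 mm proud of the jaws: 60 mm over the two nuts. Gripped across the ends of the nuts, the vise swings about the screw and hangs plumb, ball down.
- base_seat (a point): Centre of the spherical hollow (radius 30 mm, mouth 59 mm wide) in the top of the round grey cast base, which is bolted to the bench: the centre of the ball belongs here, 50 mm above the bench. Rim 42 mm above the bench, 77 mm in outer diameter; foot 104 mm across. z is up; y runs through the two bolts in the lugs, which reach 86 mm from the centre.
- scrap_block: Pine offcut lying on the bench behind the work, 62 x 140 x 40 mm; leave alone. Origin at the centre of its underside.
- combination_wrench: Combination spanner lying flat on the bench at the back right, 33 x 221 x 8 mm; leave alone. Origin at the centre of its underside.
- flat_file: Short flat file with a wooden handle, 18 x 140 x 12 mm, lying near the front edge; leave alone. Origin at the centre of its underside.
Mind the look-alikes: they are no part of the job. Of the things that look like the vise, the middle-sized one is meant.

How it is judged:
By the outcome, as a careful person would: the job done as asked, in the order asked, and still so for the second after the job is handed in, with the robot touching nothing.
It also fails if it takes over 54 s, if anything falls off the work surface, if the arm or the gripper's body presses on something with over 40 N, if the wrist force passes 120 N, or if a joint passes its speed limit or range.

ROBOT

A 6-joint arm with a two-finger parallel gripper is mounted at the origin on a cart in front of the work surface, level with it; the furniture and walls round the work are solid. World frame = base frame: x ahead of the robot, y to its left, z up, the work surface at z = 0. Lengths are in m, angles in degrees, forces in N, time in s.
With the tool pointing down it reaches from about 0.325 to 1 m from the base axis. Payload 5.1 kg.
Tool frame: the origin (TCP) lies between the finger pads; the fingertips stand 17 mm ahead of it and the grasp point (between the pads) lies 2 mm behind it; z points along the fingers, y is the line along which they close (so a half turn about z gives the same grasp; the last joint's range is limited). The gripper opens to 85 mm and grips with 20 to 120 N. Pads are 22 mm wide; open, the fingers measure 114 mm over their backs; the gripper's body (76 mm by 85 mm) begins 54 mm behind the grasp point. The pads swing forward as they close: fully open they stand 13 mm farther back than shut.
Start: joints at [71.815, 7.093, 94.555, -0, 78.352, -4.733], TCP at [0.151, 0.632, 0.248] pointing down, gripper open.
Joint ranges: [-149.61, 149.61], [-58.7, 133.49], [1.44, 155.28], [-77.14, 257.14], [18.33, 153.61], [-166.67, 166.67]. Speed limits (degrees/s): [147.25, 147.25, 180, 180, 180, 180].

INTERFACE

Orientations are given as [roll, pitch, yaw] about the fixed x, y, z axes, in that order (R = Rz(yaw) Ry(pitch) Rx(roll)).
In Python, from rig import manip, vision gives the robot as it stands.
- The arm moves only by the tool carry_out, never from a script. Its argument "targets" is a list of rows, each an object of numbers: "claw": the closure, from -1 (fully open) to 1 (shut), so that 0 is half open; "tx", "ty", "tz": the shift along the tool's x, y, z in cm; "turn": the turn about the tool's z in degrees. A call has 1 to 10 rows; each row is the pose to reach, as a shift and turn from the pose commanded when the call began, along the tool's axes at that moment; what a row does not reach only later rows make up. A row lasts 1/8 s, in which the tool goes at most 62.5 mm and 10.7 degrees, less where a joint would pass 70% of its speed; a pose out of reach is approached as far as the arm can. A call with a gripper value outside its range is refused whole. The fingers move at their own pace and stop on an object; "newtons" is the grip in N (left out, the last holds). Time passes only in rows, so rows that repeat a pose let the fingers close. It gives the time, the measured TCP pose, the force, the opening and the grip force at its end, in the units of the state.
- manip.get_state(): the state, without advancing time (a new reading comes with each control period).
- vision.read_camera(name): name is "scene" or "top"; returns a dict with "image" (480x640x3 uint8, red, green, blue), "vertical_fov" (degrees; the focal length in pixels is half the picture's height over the tangent of half this angle, whatever the lens; pixels are square), "cx", "cy" (the principal point, pixels), "R" (3x3) and "t" (3): a world point X has camera coordinates R X + t. Camera axes: x right, y down, z forward; pixel columns grow to the right and rows downward; lengths in m; the calibration is good to about 2 mm. A picture is of the moment at which its call begins. There is no depth.
- manip.job_done(): hands the job in; it is judged then, once.
The state is a dict: "time": time; "joint_positions": joint angles; "qvel": joint speeds; "tau": joint torques, N m; "position": TCP position; "ee_rot": TCP orientation; "ft_force": force on the tool from outside, world axes, zero at the start; "ft_torque": the same for the moment, N m; "finger_gap": opening from 0.0 (shut) to 1.0 (fully open); "gripper_force": force on a finger pad.
Only numpy, scipy, OpenCV 4.12 (cv2) and the standard library are available. Lean on these libraries where they do the work, as an engineer would, in place of code of your own. Each camera call takes 0.05 s, during which the arm holds its last target. There are 200 camera calls.

## Working session

There is one attempt and no reset: what is moved stays moved. The work goes in short steps, Python scripts to look and compute and a tool call to move; the robot and the scene stay as the last step left them, time stands still between calls to the robot, and variables do not carry over. Pictures are saved under pics/ and viewed, at most 10 in all, crops included, and the job is handed in when it is done.

Besides the shell and the picture viewer there is one more tool, called after ">>>" by a JSON object that holds its "name" and its "arguments". carry_out: Moves the arm, as the interface text tells. Its arguments: {"type":"object","properties":{"targets":{"type":"array"},"newtons":{"type":"number"}},"required":["targets"]}

```bash
ls; mkdir -p pics; cat > h.py <<'E'
import numpy as np, cv2
from rig import manip, vision
def cam(n):
    c=vision.read_camera(n); c['f']=240/np.tan(np.radians(c['vertical_fov'])/2); return c
def proj(c,X):
    p=np.asarray(c['R'])@np.asarray(X)+c['t']; return [c['cx']+c['f']*p[0]/p[2],c['cy']+c['f']*p[1]/p[2]]
def ray(c,u,v):
    R=np.asarray(c['R']); d=R.T@np.array([(u-c['cx'])/c['f'],(v-c['cy'])/c['f'],1]); return -R.T@np.asarray(c['t']), d/np.linalg.norm(d)
def onz(c,u,v,z):
    o,d=ray(c,u,v); return o+d*(z-o[2])/d[2]
def tri(c1,p1,c2,p2):
    o1,d1=ray(c1,*p1);o2,d2=ray(c2,*p2)
    s=np.linalg.lstsq(np.stack([d1,-d2],1),o2-o1,rcond=None)[0]
    a,b=o1+s[0]*d1,o2+s[1]*d2; return (a+b)/2,np.linalg.norm(a-b)
def save(n,im): cv2.imwrite('pics/'+n,cv2.cvtColor(np.ascontiguousarray(im),cv2.COLOR_RGB2BGR))
E
python3 - <<'E'
from h import *
np.set_printoptions(precision=4,suppress=True)
for n in('scene','top'):
    c=cam(n); save(n+'0.png',c['image']); o,d=ray(c,c['cx'],c['cy']); print(n,c['f'],c['cx'],c['cy'],o,d)
s=manip.get_state(); print(s)
E
```

```text
pics
scene 556.4210229465319 330.4533702421862 240.28849801125827 [0.2271 0.6559 0.873 ] [ 0.3107 -0.6338 -0.7083]
top 588.748739665057 325.32142249896935 233.29861049208185 [ 0.3323 -0.056   1.2634] [ 0.1699 -0.0082 -0.9854]
{'time': 0.1, 'joint_positions': array([71.814 ,  7.1318, 94.6255, -0.0025, 78.3519, -4.7332]), 'qvel': array([-0.0268, -0.132 , -0.1783,  0.0168, -0.0608, -0.0508]), 'tau': array([  0.0004, -42.4934, -36.6653,  -0.0001,   0.004 ,  -0.    ]), 'position': array([0.1511, 0.6317, 0.2472]), 'ee_rot': array([-179.891 ,   -0.0066,  166.5478]), 'ft_force': array([-0.6409,  0.5264,  0.4461]), 'ft_torque': array([-0.045 ,  0.0081, -0.0216]), 'gripper_force': 0.0, 'finger_gap': 0.9982648941518039}
```

View pics/scene0.png

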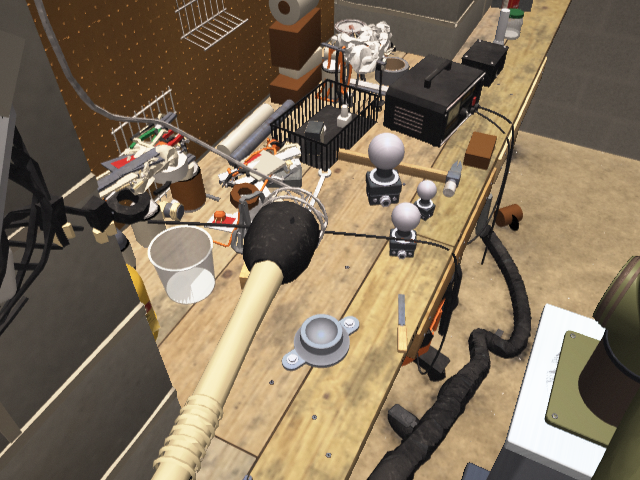

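View pics/top0.png

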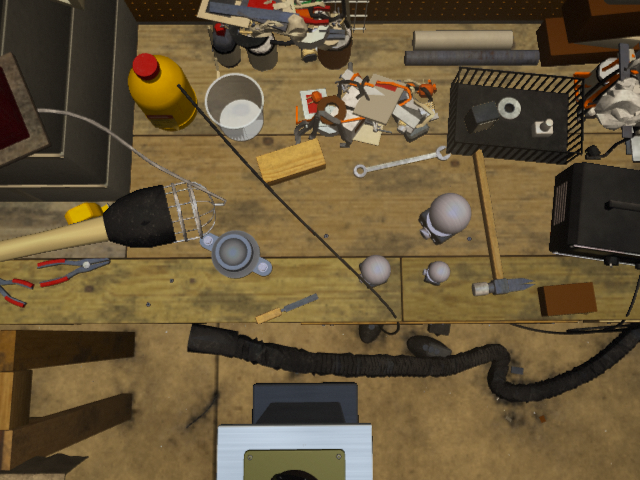

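The scene view shows three ball vises: big (386,150), small (427,190) and the middle-sized one, which is the one meant, with its ball at (405,215). The base is at (322,335), and in the top view the same items are at ball (376,269) and base (235,253). A lamp and a thin cable cross the area, so I'll triangulate those too.

```bash
python3 - <<'E'
from h import *
np.set_printoptions(precision=4,suppress=True)
s=cam('scene');t=cam('top')
def blob(c,u,v,r,name):
    x0,y0=int(u-r),int(v-r);im=c['image'][y0:y0+2*r,x0:x0+2*r].astype(int)
    # ball: low saturation & bluish/bright vs wood
    m=((im.max(2)-im.min(2)<30)&(im.mean(2)>85)).astype(np.uint8)
    m=cv2.morphologyEx(m,cv2.MORPH_OPEN,np.ones((5,5),np.uint8))
    cs,_=cv2.findContours(m,cv2.RETR_EXTERNAL,cv2.CHAIN_APPROX_NONE)
    k=max(cs,key=cv2.contourArea);(a,b),rr=cv2.minEnclosingCircle(k)
    print(name,a+x0,b+y0,rr,cv2.contourArea(k)/(np.pi*rr*rr));return a+x0,b+y0
b1=blob(s,405,215,22,'ball s');b2=blob(t,376,269,24,'ball t')
print('ball',tri(s,b1,t,b2))
# lamp
print('lamp',tri(s,(285,240),t,(150,215)))
# cable: plane from top pixels x scene rays
o,d1=ray(t,200,107);_,d2=ray(t,390,311);n=np.cross(d1,d2)
for p in [(160,223),(200,224),(345,233),(370,234),(400,237),(440,243),(455,255)]:
    q,d=ray(s,*p);print('cable',p,q+d*((o-q)@n)/(d@n))
for nm,p in dict(lugA=(208,241),lugB=(264,268),center=(235,253)).items(): print(nm,onz(t,*p,0.012 if nm!='center' else .042))
for nm,p in dict(lugA=(291,360),lugB=(351,323)).items(): print('s',nm,onz(s,*p,0.012))
def crop(c,x0,y0,w,h,k): return cv2.resize(c['image'][y0:y0+h,x0:x0+w],(w*k,h*k),interpolation=cv2.INTER_CUBIC)
im=np.hstack([crop(s,355,195,66,66,6)[:, :396],crop(s,265,290,100,99,4)])
im2=np.hstack([crop(t,340,235,66,50,6),crop(t,190,220,99,75,4)])
save('crop1.png',np.vstack([im,im2[:204+0] if 0 else cv2.resize(im2[:300],(im.shape[1],300))])[:600] if 0 else im)
E
```

```text
ball s 405.6470584869385 216.06862831115723 14.677410125732422 0.8872873289786682
ball t 376.5 268.5 14.30044937133789 0.9066646586454392
ball (array([ 0.4602, -0.1669,  0.1003]), np.float64(0.0021746353118006923))
lamp (array([0.5169, 0.2124, 0.3475]), np.float64(0.00878105318692732))
cable (160, 223) [0.7677 0.1855 0.2489]
cable (200, 224) [0.7235 0.1423 0.2287]
cable (345, 233) [ 0.538  -0.0414  0.1273]
cable (370, 234) [ 0.5007 -0.0781  0.1087]
cable (400, 237) [ 0.4533 -0.1256  0.0791]
cable (440, 243) [ 0.3845 -0.1956  0.0293]
cable (455, 255) [ 0.3533 -0.2327 -0.0284]
lugA [0.5327 0.1859 0.012 ]
lugB [0.4736 0.065  0.012 ]
center [0.5021 0.1231 0.042 ]
s lugA [0.5339 0.1896 0.012 ]
s lugB [0.4715 0.0674 0.012 ]
```

View pics/crop1.png

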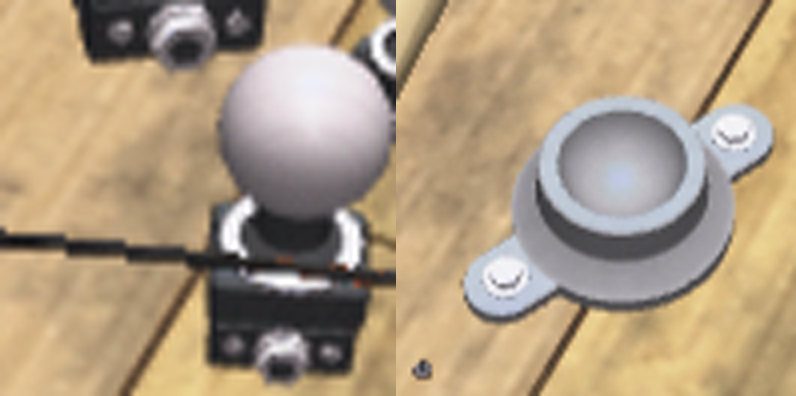

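```bash
python3 - <<'E'
from h import *
np.set_printoptions(precision=3,suppress=True)
s=cam('scene');t=cam('top')
o,d1=ray(t,105,231);_,d2=ray(t,0,249);n=np.cross(d1,d2)
for p in [(285,240),(268,275),(258,290),(230,340),(200,400),(175,460)]:
    q,d=ray(s,*p);print('rod',p,q+d*((o-q)@n)/(d@n))
for z in(.30,.35,.40,.45):
    print(z,'top cage tips',onz(t,222,205,z),onz(t,175,182,z),onz(t,175,240,z),'scene proj',[np.round(proj(s,onz(t,*p,z))) for p in[(222,205),(175,182),(175,240),(215,225)]])
m=lambda *b:np.mean(b,0)
print('screw face nut s', onz(s,355+280/6,195+355/6,.013))
# jaw bottom front corners (scene)
for p in[(210,362),(348,382)]: print('jaw corner',onz(s,355+p[0]/6,195+p[1]/6,0))
save('crop2.png',np.hstack([cv2.resize(s['image'][170:300,215:345],(390,390),interpolation=2),cv2.resize(t['image'][170:270,100:200+30],(400,308),interpolation=2)[:308].repeat(1,0) if 0 else np.vstack([cv2.resize(t['image'][170:270,100:230],(390,300),interpolation=2),np.zeros((90,390,3),np.uint8)])]))
E
```

```text
rod (285, 240) [0.498 0.235 0.374]
rod (268, 275) [0.489 0.292 0.37 ]
rod (258, 290) [0.479 0.329 0.387]
rod (230, 340) [0.461 0.408 0.403]
rod (200, 400) [0.45  0.475 0.4  ]
rod (175, 460) [0.449 0.524 0.37 ]
0.3 top cage tips [0.547 0.108 0.3  ] [0.587 0.188 0.3  ] [0.489 0.185 0.3  ] scene proj [array([300., 212.]), array([250., 236.]), array([311., 257.]), array([317., 223.])]
0.35 top cage tips [0.536 0.1   0.35 ] [0.574 0.176 0.35 ] [0.48  0.172 0.35 ] scene proj [array([308., 185.]), array([259., 208.]), array([320., 227.]), array([325., 196.])]
0.4 top cage tips [0.525 0.091 0.4  ] [0.561 0.163 0.4  ] [0.472 0.16  0.4  ] scene proj [array([317., 157.]), array([269., 178.]), array([329., 196.]), array([334., 166.])]
0.45 top cage tips [0.514 0.083 0.45 ] [0.548 0.15  0.45 ] [0.464 0.147 0.45 ] scene proj [array([327., 125.]), array([280., 145.]), array([340., 161.]), array([343., 134.])]
screw face nut s [ 0.45  -0.144  0.013]
jaw corner [ 0.475 -0.141  0.   ]
jaw corner [ 0.427 -0.154  0.   ]
```

View pics/crop2.png

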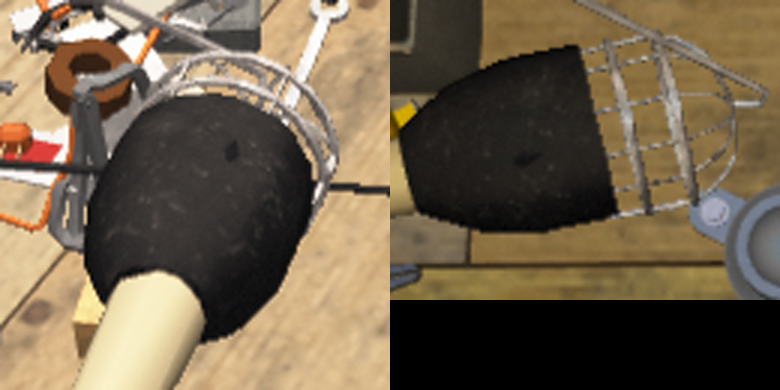

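The lamp (at about 0.50, 0.2, z 0.35) and the cable (passing about 45 mm from the ball) have to be avoided or probed gently. I'll start with a retracted sweep round to the vise side.

>>> {"name": "carry_out", "arguments": {"targets": [{"ty": -6, "claw": -1}, {"ty": -12}, {"ty": -18}, {"ty": -22}, {"tx": -5, "ty": -24}, {"tx": -10, "ty": -27}, {"tx": -16, "ty": -29}, {"tx": -21, "ty": -31}, {"tx": -24.5, "ty": -36}, {"tx": -28, "ty": -41}]}}

```text
schema error: expected keys claw, tx, ty, tz, turn
```

```bash
python3 - <<'E'
from h import *
np.set_printoptions(precision=3,suppress=True)
s=manip.get_state();print(s['time'],s['position'],s['ee_rot'],s['joint_positions'],s['ft_force'])
t=cam('top')
for n,p in dict(bigball=(450,213),small=(437,271)).items(): print(n,onz(t,*p,.15))
E
```

```text
0.3 [0.151 0.632 0.248] [-179.957   -0.003  166.546] [71.813  7.109 94.583 -0.    78.351 -4.733] [-0.461 -0.596 -0.139]
bigball [ 0.563 -0.307  0.15 ]
small [ 0.45  -0.277  0.15 ]
```

>>> {"name": "carry_out", "arguments": {"targets": [{"claw": -1, "tx": 0, "ty": -6, "tz": 0, "turn": 0}, {"claw": -1, "tx": 0, "ty": -12, "tz": 0, "turn": 0}, {"claw": -1, "tx": 0, "ty": -18, "tz": 0, "turn": 0}, {"claw": -1, "tx": 0, "ty": -22, "tz": 0, "turn": 0}, {"claw": -1, "tx": -5, "ty": -24, "tz": 0, "turn": 0}, {"claw": -1, "tx": -10, "ty": -27, "tz": 0, "turn": 0}, {"claw": -1, "tx": -16, "ty": -29, "tz": 0, "turn": 0}, {"claw": -1, "tx": -21, "ty": -31, "tz": 0, "turn": 0}, {"claw": -1, "tx": -24.5, "ty": -36, "tz": 0, "turn": 0}, {"claw": -1, "tx": -28, "ty": -41, "tz": 0, "turn": 0}]}}

```text
time: 1.6
position: [0.3287, 0.1666, 0.2485]
ee_rot: [180.0, 0.0, 166.6]
ft_force: [1.2, 0.8, 0.1]
finger_gap: 1.002
gripper_force: 0.0
```

>>> {"name": "carry_out", "arguments": {"targets": [{"claw": -1, "tx": -2.5, "ty": -5.2, "tz": 0, "turn": 0}, {"claw": -1, "tx": -5, "ty": -10.4, "tz": 0, "turn": -9.5}, {"claw": -1, "tx": -7.5, "ty": -15.6, "tz": 0, "turn": -19}, {"claw": -1, "tx": -10, "ty": -20.8, "tz": 0, "turn": -28}, {"claw": -1, "tx": -12.5, "ty": -26, "tz": 0, "turn": -28}, {"claw": -1, "tx": -14.8, "ty": -31, "tz": 0, "turn": -28}, {"claw": -1, "tx": -14.8, "ty": -31, "tz": 0, "turn": -28}]}}

```text
time: 2.48
position: [0.3999, -0.1706, 0.2484]
ee_rot: [-180.0, -0.0, -165.7]
ft_force: [-1.1, -0.3, 0.2]
finger_gap: 0.993
gripper_force: 0.0
```

```bash
python3 - <<'E'
from h import *
np.set_printoptions(precision=3,suppress=True)
st=manip.get_state();print(st['time'],st['position'],st['ee_rot'],st['joint_positions'],st['ft_force'])
s=cam('scene');t=cam('top')
A=cv2.resize(s['image'][175:285,335:475],(700,550),interpolation=2)
save('v1.png',A); save('t1.png',t['image'])
E
```

```text
2.475 [ 0.4   -0.171  0.248] [-179.993   -0.017 -165.715] [ -30.176  -21.758  120.631   -0.018   81.134 -134.458] [-1.091 -0.308  0.243]
```

View pics/v1.png

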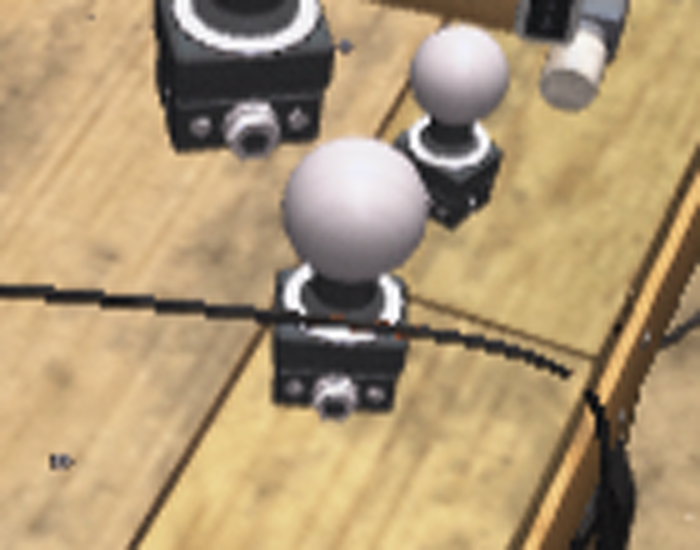

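```bash
python3 - <<'E'
from h import *
np.set_printoptions(precision=4,suppress=True)
s=cam('scene')
P=lambda x,y,z:onz(s,335+x/5,175+y/5,z)
a,b=P(274,402,0),P(391,411,0);print(a,b,np.linalg.norm(a-b),np.degrees(np.arctan2(*(a-b)[1::-1]))+90,'nut',P(335,397,.013))
c,d=P(275,335,.024),P(405,347,.024);print(c,d,np.linalg.norm(c-d),np.degrees(np.arctan2(*(c-d)[1::-1]))+90)
print('tcp px',proj(s,[.4,-.171,.25]),proj(s,[.4,-.171,.31]))
print('ball rad px expected', s['f']*.03/np.linalg.norm(ray(s,0,0)[0]-[.46,-.167,.1]))
E
```

```text
[ 0.4751 -0.1409  0.    ] [ 0.428  -0.1584  0.    ] 0.05022453554704183 110.32609357790543 nut [ 0.4492 -0.1434  0.013 ]
[ 0.4827 -0.156   0.024 ] [ 0.4302 -0.1741  0.024 ] 0.05556043309838986 108.94177919029957
tcp px [np.float64(444.7438467628484), np.float64(164.25020925417158)] [np.float64(449.80680228097356), np.float64(136.81215048598207)]
ball rad px expected 14.479670605495425
```

View pics/t1.png

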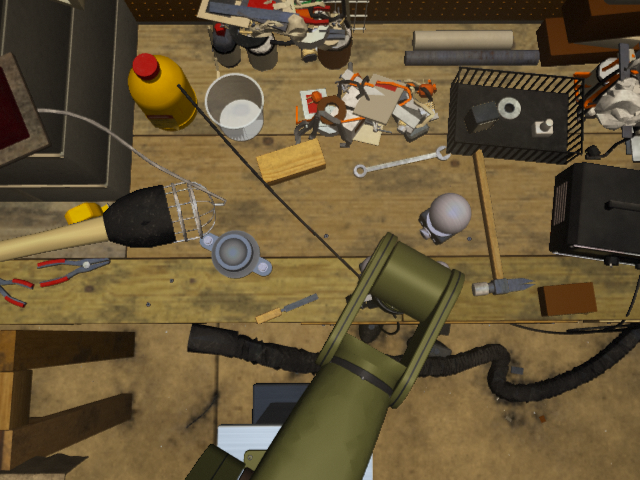

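The top view shows the arm over the vise and only its forearm hides anything. The screw line measures about 109° and the ball is at (0.460, -0.167). Now I'll line up, descend and grip the ball lightly along the screw line.

>>> {"name": "carry_out", "arguments": {"newtons": 25, "targets": [{"claw": -1, "tx": -3, "ty": -0.6, "tz": 4, "turn": -5}, {"claw": -1, "tx": -5.8, "ty": -1.2, "tz": 7, "turn": -5}, {"claw": -1, "tx": -5.8, "ty": -1.2, "tz": 9, "turn": -5}, {"claw": -1, "tx": -5.8, "ty": -1.2, "tz": 11, "turn": -5}, {"claw": -1, "tx": -5.8, "ty": -1.2, "tz": 13, "turn": -5}, {"claw": -1, "tx": -5.8, "ty": -1.2, "tz": 14.5, "turn": -5}, {"claw": -1, "tx": -5.8, "ty": -1.2, "tz": 15.2, "turn": -5}, {"claw": -1, "tx": -5.8, "ty": -1.2, "tz": 15.2, "turn": -5}]}}

```text
time: 3.62
position: [0.4591, -0.1642, 0.0962]
ee_rot: [180.0, -0.0, -160.4]
ft_force: [0.1, 0.2, 1.0]
finger_gap: 1.002
gripper_force: 0.0
```

>>> {"name": "carry_out", "arguments": {"newtons": 25, "targets": [{"claw": 1, "tx": 0, "ty": 0, "tz": 0, "turn": 0}, {"claw": 1, "tx": 0, "ty": 0, "tz": 0, "turn": 0}, {"claw": 1, "tx": 0, "ty": 0, "tz": 0, "turn": 0}, {"claw": 1, "tx": 0, "ty": 0, "tz": 0, "turn": 0}, {"claw": 1, "tx": 0, "ty": 0, "tz": 0, "turn": 0}]}}

```text
time: 4.25
position: [0.4598, -0.1651, 0.0975]
ee_rot: [-179.9, 0.1, -160.5]
ft_force: [-1.2, -0.1, 5.2]
finger_gap: 0.685
gripper_force: 27.1
```

```bash
python3 - <<'E'
from h import *
s=cam('scene')
st=manip.get_state();print(st['time'],st['position'],st['ee_rot'],st['ft_force'],st['finger_gap'],st['gripper_force'])
save('g1.png',cv2.resize(s['image'][130:290,310:490],(720,600)[:2] if 0 else (675,600),interpolation=2))
E
```

```text
4.3 [ 0.45980997 -0.16513129  0.09750525] [-1.79930454e+02  6.55236998e-02 -1.60460331e+02] [-0.87779234 -0.33676529  6.43424758] 0.6846528567236183 27.081032395362854
```

View pics/g1.png

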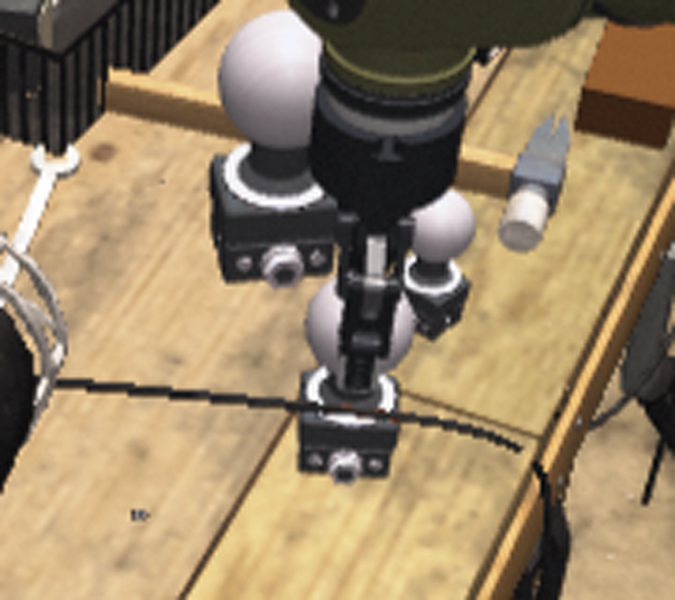

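Gripped with the finger just clear above the cable. I'll lift a little to test the hold.

>>> {"name": "carry_out", "arguments": {"newtons": 28, "targets": [{"claw": 1, "tx": 0, "ty": 0, "tz": -0.3, "turn": 0}, {"claw": 1, "tx": 0, "ty": 0, "tz": -0.7, "turn": 0}, {"claw": 1, "tx": 0, "ty": 0, "tz": -1.2, "turn": 0}, {"claw": 1, "tx": 0, "ty": 0, "tz": -1.2, "turn": 0}]}}

```text
time: 4.8
position: [0.459, -0.1646, 0.1081]
ee_rot: [180.0, -0.0, -160.5]
ft_force: [0.3, -0.4, -10.4]
finger_gap: 0.686
gripper_force: 32.4
```

>>> {"name": "carry_out", "arguments": {"newtons": 25, "targets": [{"claw": 1, "tx": -1.0, "ty": -1.2, "tz": 0, "turn": 0}, {"claw": 1, "tx": -2.0, "ty": -2.4, "tz": 0, "turn": 0}, {"claw": 1, "tx": -2.6, "ty": -3.0, "tz": 0, "turn": 0}, {"claw": 1, "tx": -2.6, "ty": -3.0, "tz": 0.4, "turn": 0}, {"claw": 1, "tx": -2.6, "ty": -3.0, "tz": 0.8, "turn": 0}, {"claw": 1, "tx": -2.6, "ty": -3.0, "tz": 1.1, "turn": 0}, {"claw": 1, "tx": -2.6, "ty": -3.0, "tz": 1.3, "turn": 0}, {"claw": 1, "tx": -2.6, "ty": -3.0, "tz": 1.3, "turn": 0}]}}

```text
time: 5.8
position: [0.4941, -0.1838, 0.0978]
ee_rot: [179.9, 0.0, -160.4]
ft_force: [-5.2, 4.6, 5.0]
finger_gap: 0.689
gripper_force: 33.5
```

>>> {"name": "carry_out", "arguments": {"newtons": 20, "targets": [{"claw": 1, "tx": -0.5, "ty": 0, "tz": 0, "turn": 0}, {"claw": 1, "tx": -1.0, "ty": 0, "tz": 0, "turn": 0}, {"claw": 1, "tx": -1.5, "ty": 0, "tz": 0, "turn": 0}, {"claw": 1, "tx": -2.0, "ty": 0, "tz": 0, "turn": 0}, {"claw": 1, "tx": -2.5, "ty": 0, "tz": 0, "turn": 0}, {"claw": 1, "tx": -3.0, "ty": 0, "tz": 0, "turn": 0}]}}

```text
time: 6.55
position: [0.5241, -0.1751, 0.0992]
ee_rot: [-179.8, 0.2, -160.4]
ft_force: [-3.0, 0.9, 4.1]
finger_gap: 0.683
gripper_force: 34.3
```

```bash
python3 - <<'E'
from h import *
s=cam('scene')
save('g2.png',cv2.resize(s['image'][130:290,310:490],(675,600),interpolation=2))
E
```

```text
(no output)
```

View pics/g2.png

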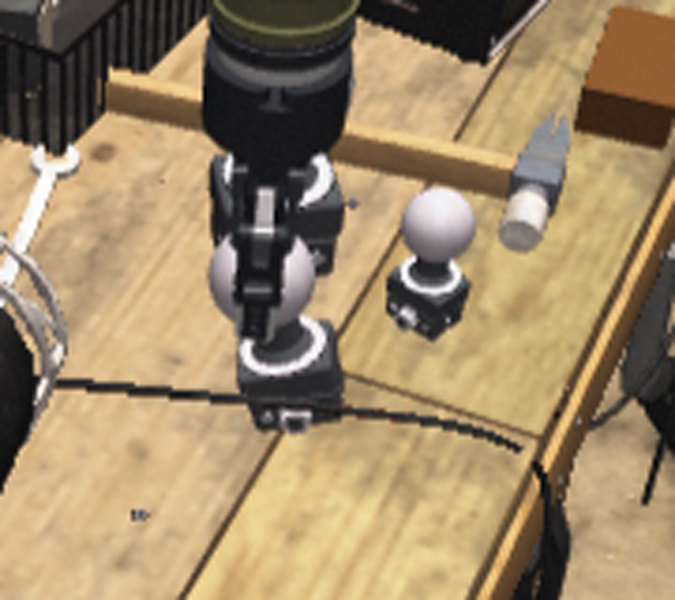

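It is tipping cleanly over the jaw edge: the ball is at (262,285) in the crop and the jaws are tilted. I'll follow the arc down.

>>> {"name": "carry_out", "arguments": {"newtons": 20, "targets": [{"claw": 1, "tx": -0.8, "ty": 0, "tz": 0, "turn": 0}, {"claw": 1, "tx": -1.6, "ty": 0, "tz": 0, "turn": 0}, {"claw": 1, "tx": -2.3, "ty": 0, "tz": 0, "turn": 0}, {"claw": 1, "tx": -3.1, "ty": 0, "tz": 0.25, "turn": 0}, {"claw": 1, "tx": -4.0, "ty": 0, "tz": 0.6, "turn": 0}, {"claw": 1, "tx": -4.8, "ty": 0, "tz": 1.0, "turn": 0}, {"claw": 1, "tx": -5.5, "ty": 0, "tz": 1.5, "turn": 0}, {"claw": 1, "tx": -6.2, "ty": 0, "tz": 2.05, "turn": 0}, {"claw": 1, "tx": -6.9, "ty": 0, "tz": 2.65, "turn": 0}]}}

```text
time: 7.72
position: [0.5878, -0.1508, 0.0685]
ee_rot: [-180.0, 0.1, -160.5]
ft_force: [3.0, 2.0, -0.2]
finger_gap: 0.681
gripper_force: 35.2
```

>>> {"name": "carry_out", "arguments": {"newtons": 20, "targets": [{"claw": 1, "tx": -0.6, "ty": 0, "tz": 0.7, "turn": 0}, {"claw": 1, "tx": -1.15, "ty": 0, "tz": 1.4, "turn": 0}, {"claw": 1, "tx": -1.55, "ty": 0, "tz": 2.0, "turn": 0}, {"claw": 1, "tx": -1.9, "ty": 0, "tz": 2.6, "turn": 0}, {"claw": 1, "tx": -2.2, "ty": 0, "tz": 3.2, "turn": 0}, {"claw": 1, "tx": -2.4, "ty": 0, "tz": 3.7, "turn": 0}, {"claw": 1, "tx": -2.55, "ty": 0, "tz": 4.1, "turn": 0}, {"claw": 1, "tx": -2.6, "ty": 0, "tz": 4.2, "turn": 0}, {"claw": 1, "tx": -2.6, "ty": 0, "tz": 4.2, "turn": 0}]}}

```text
time: 8.85
position: [0.6108, -0.1425, 0.0265]
ee_rot: [180.0, -0.1, -160.5]
ft_force: [1.3, 1.1, -2.6]
finger_gap: 0.689
gripper_force: 35.0
```

```bash
python3 - <<'E'
from h import *
s=cam('scene')
save('g3.png',cv2.resize(s['image'][130:290,290:470],(675,600),interpolation=2))
E
```

```text
(no output)
```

View pics/g3.png

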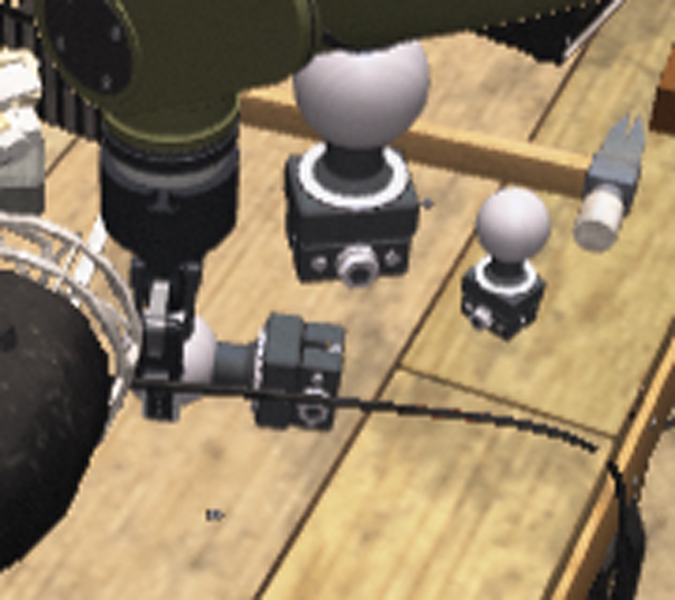

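>>> {"name": "carry_out", "arguments": {"targets": [{"claw": 1, "tx": 0, "ty": 0, "tz": 0.15, "turn": 0}, {"claw": 1, "tx": 0, "ty": 0, "tz": 0.15, "turn": 0}, {"claw": -1, "tx": 0, "ty": 0, "tz": 0.15, "turn": 0}, {"claw": -1, "tx": 0, "ty": 0, "tz": 0.15, "turn": 0}, {"claw": -1, "tx": 0, "ty": 0, "tz": 0, "turn": 0}, {"claw": -1, "tx": 0, "ty": 0, "tz": 0, "turn": 0}, {"claw": -1, "tx": 0, "ty": 0, "tz": -2, "turn": 0}, {"claw": -1, "tx": 0, "ty": 0, "tz": -5, "turn": 0}, {"claw": -1, "tx": 2, "ty": 0, "tz": -8, "turn": 0}, {"claw": -1, "tx": 5, "ty": 0, "tz": -9.5, "turn": 0}]}}

```text
time: 10.15
position: [0.5658, -0.1598, 0.126]
ee_rot: [-179.8, 0.2, -160.4]
ft_force: [-0.8, -0.4, -0.3]
finger_gap: 1.002
gripper_force: 0.0
```

```bash
python3 - <<'E'
from h import *
st=manip.get_state();print(st['time'],st['position'],st['ee_rot'],st['ft_force'])
s=cam('scene');t=cam('top')
np.set_printoptions(precision=4,suppress=True)
A=cv2.resize(s['image'][195:259,315:395],(800,640)[:2] if 0 else (750,600),interpolation=2)
save('g4.png',A)
E
```

```text
10.15 [ 0.56582451 -0.15981526  0.12599928] [-179.78836825    0.23952094 -160.39770476] [-0.80132095 -0.41582394 -0.2917439 ]
```

View pics/g4.png

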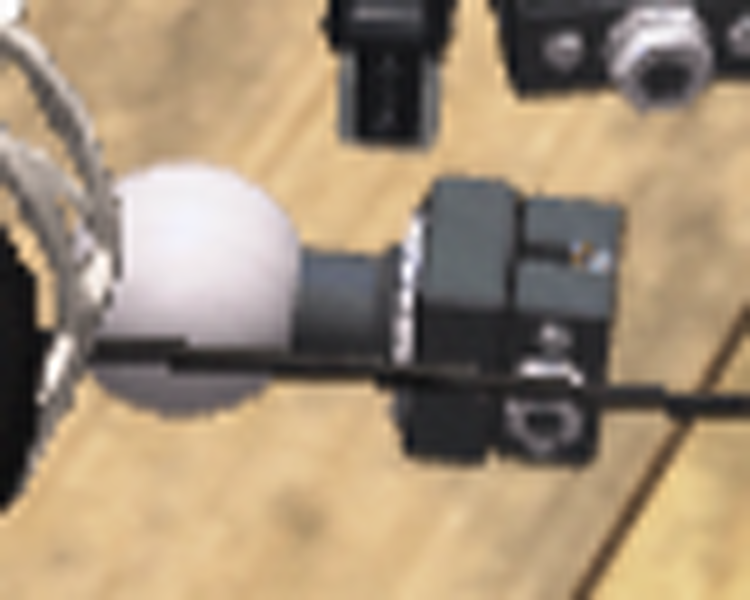

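```bash
python3 - <<'E'
from h import *
np.set_printoptions(precision=4,suppress=True)
s=cam('scene')
P=lambda x,y,z:onz(s,315+x/9.375,195+y/9.375,z)
n=P(545,415,.028);b=P(174,287,.03);print('nut',n,'ball',b)
# carriage top corners z=.056 
a,c=P(437,178,.056),P(415,305,.056);print('carriage edge dir',np.degrees(np.arctan2(*(c-a)[1::-1])),np.linalg.norm(c-a))
a,c=P(625,208,.054),P(612,318,.054);print('jaw edge dir',np.degrees(np.arctan2(*(c-a)[1::-1])),np.linalg.norm(c-a),'mid',(a+c)/2)
for ang in(105,109.5,114):
    u=np.array([np.cos(np.radians(ang)),np.sin(np.radians(ang))]);print(ang,'screw from nut',n[:2]-.03*u,'from ball',b[:2]-.087*np.array([u[1],-u[0]]))
E
```

```text
nut [ 0.5171 -0.1438  0.028 ] ball [ 0.611  -0.1422  0.03  ]
carriage edge dir 107.37759221636132 0.04312270435359805
jaw edge dir 108.00549590844741 0.03706620168792593 mid [ 0.5126 -0.1721  0.054 ]
105 screw from nut [ 0.5249 -0.1727] from ball [ 0.527  -0.1648]
109.5 screw from nut [ 0.5271 -0.172 ] from ball [ 0.529  -0.1713]
114 screw from nut [ 0.5293 -0.1712] from ball [ 0.5315 -0.1776]
```

>>> {"name": "carry_out", "arguments": {"newtons": 60, "targets": [{"claw": -1, "tx": 2, "ty": 0, "tz": 1, "turn": 0}, {"claw": -1, "tx": 3.8, "ty": 0, "tz": 2, "turn": 0}, {"claw": -1, "tx": 3.8, "ty": 0, "tz": 4, "turn": 0}, {"claw": -1, "tx": 3.8, "ty": 0, "tz": 6.5, "turn": 0}, {"claw": -1, "tx": 3.8, "ty": 0, "tz": 8.5, "turn": 0}, {"claw": -1, "tx": 3.8, "ty": 0, "tz": 9.4, "turn": 0}, {"claw": -1, "tx": 3.8, "ty": 0, "tz": 9.6, "turn": 0}, {"claw": -1, "tx": 3.8, "ty": 0, "tz": 9.6, "turn": 0}]}}

```text
time: 11.3
position: [0.5292, -0.1721, 0.0264]
ee_rot: [-180.0, 0.0, -160.4]
ft_force: [0.8, 0.2, -0.1]
finger_gap: 1.0
gripper_force: 0.0
```

>>> {"name": "carry_out", "arguments": {"newtons": 60, "targets": [{"claw": 1, "tx": 0, "ty": 0, "tz": 0, "turn": 0}, {"claw": 1, "tx": 0, "ty": 0, "tz": 0, "turn": 0}, {"claw": 1, "tx": 0, "ty": 0, "tz": 0, "turn": 0}, {"claw": 1, "tx": 0, "ty": 0, "tz": 0, "turn": 0}, {"claw": 1, "tx": 0, "ty": 0, "tz": 0, "turn": 0}]}}

```text
time: 11.92
position: [0.529, -0.1719, 0.0271]
ee_rot: [-180.0, 0.0, -160.4]
ft_force: [-2.1, 2.5, 5.8]
finger_gap: 0.687
gripper_force: 63.8
```

>>> {"name": "carry_out", "arguments": {"newtons": 60, "targets": [{"claw": 1, "tx": -0.1, "ty": 0, "tz": -1.1, "turn": 0}, {"claw": 1, "tx": -0.3, "ty": 0, "tz": -2.3, "turn": 0}, {"claw": 1, "tx": -0.7, "ty": 0, "tz": -3.5, "turn": 0}, {"claw": 1, "tx": -1.2, "ty": 0, "tz": -4.5, "turn": 0}, {"claw": 1, "tx": -1.8, "ty": 0, "tz": -5.4, "turn": 0}, {"claw": 1, "tx": -2.6, "ty": 0, "tz": -6.3, "turn": 0}, {"claw": 1, "tx": -3.4, "ty": 0, "tz": -7.0, "turn": 0}, {"claw": 1, "tx": -4.4, "ty": 0, "tz": -7.7, "turn": 0}, {"claw": 1, "tx": -5.4, "ty": 0, "tz": -8.2, "turn": 0}, {"claw": 1, "tx": -6.5, "ty": 0, "tz": -8.6, "turn": 0}]}}

```text
time: 13.18
position: [0.5901, -0.1498, 0.1115]
ee_rot: [180.0, -0.1, -160.5]
ft_force: [1.4, 0.1, -8.3]
finger_gap: 0.682
gripper_force: 65.9
```

>>> {"name": "carry_out", "arguments": {"newtons": 60, "targets": [{"claw": 1, "tx": -1.0, "ty": 0, "tz": -0.3, "turn": 0}, {"claw": 1, "tx": -1.8, "ty": 0, "tz": -0.7, "turn": 0}, {"claw": 1, "tx": -1.8, "ty": 0, "tz": -1.7, "turn": 0}, {"claw": 1, "tx": -1.8, "ty": 0, "tz": -2.7, "turn": 0}, {"claw": 1, "tx": -1.8, "ty": 0, "tz": -3.7, "turn": 0}, {"claw": 1, "tx": -1.8, "ty": 0, "tz": -4.4, "turn": 0}, {"claw": 1, "tx": -1.8, "ty": 0, "tz": -4.4, "turn": 0}]}}

```text
time: 14.05
position: [0.6073, -0.1445, 0.1571]
ee_rot: [-179.9, 0.1, -160.5]
ft_force: [0.2, 0.2, -10.4]
finger_gap: 0.682
gripper_force: 67.4
```

```bash
python3 - <<'E'
from h import *
st=manip.get_state();print(st['time'],st['position'],st['ee_rot'],st['joint_positions'],st['ft_force'])
s=cam('scene')
save('g5.png',np.ascontiguousarray(s['image']))
E
```

```text
14.05 [ 0.60725802 -0.14445318  0.15712524] [-1.79918817e+02  9.46296143e-02 -1.60460518e+02] [-1.83042183e+01  7.93669009e+00  1.02687800e+02 -6.47264663e-03
  6.92509759e+01 -1.27841347e+02] [  0.21997115   0.2265873  -10.36064366]
```

View pics/g5.png

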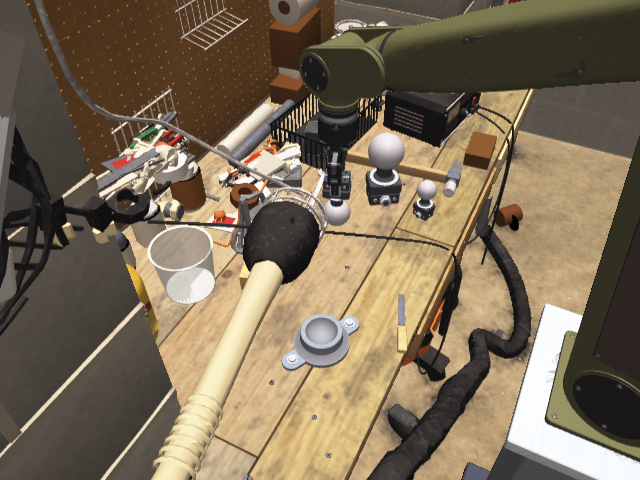

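The vise hangs plumb, ball down, at scene (337,212). I've now viewed 11 pictures, one over the allowance of 10, so from here I work from numbers only. Next is the clearance of the lamp cage over the base.

```bash
python3 - <<'E'
from h import *
np.set_printoptions(precision=3,suppress=True)
s=cam('scene');t=cam('top')
print('wrist z:',[(z,np.round(proj(s,[.607,-.144,z]))) for z in(.25,.3,.35,.4,.45)])
for a,b in [((327,225),(202,238)),((327,225),(215,215)),((326,215),(209,228)),((320,205),(215,207)),((288,188),(187,183))]: print(a,b,tri(s,a,t,b))
# dark cable and cage visible just above base? refine seat: rim ellipse in top
im=t['image'];hsv=cv2.cvtColor(im,cv2.COLOR_RGB2HSV)
for n,c,x0,y0,w,h in(('top',t,195,225,85,60),('scene',s,270,300,95,75)):
    r=c['image'][y0:y0+h,x0:x0+w].astype(int)
    m=((r[...,2]-r[...,0])>-2).astype(np.uint8)
    k=max(cv2.findContours(m,cv2.RETR_EXTERNAL,cv2.CHAIN_APPROX_NONE)[0],key=cv2.contourArea)
    rect=cv2.minAreaRect(k);print(n,cv2.contourArea(k),'rect',(rect[0][0]+x0,rect[0][1]+y0),rect[1:])
    # bolts: bright spots
    g=(r.min(2)>195).astype(np.uint8); q,_,stt,ce=cv2.connectedComponentsWithStats(g)
    for i in range(1,q):
        if stt[i,4]>5: p=ce[i]+[x0,y0];print('  bright',p,stt[i,4],onz(c,*p,.014))
E
```

```text
wrist z: [(0.25, array([337., 143.])), (0.3, array([337., 120.])), (0.35, array([337.,  96.])), (0.4, array([337.,  70.])), (0.45, array([338.,  43.]))]
(327, 225) (202, 238) (array([0.488, 0.136, 0.321]), np.float64(0.0005539808905423552))
(327, 225) (215, 215) (array([0.515, 0.116, 0.299]), np.float64(0.03190189050516765))
(326, 215) (209, 228) (array([0.5  , 0.123, 0.326]), np.float64(0.0076851259026412076))
(320, 205) (215, 207) (array([0.525, 0.111, 0.33 ]), np.float64(0.025108423852515886))
(288, 188) (187, 183) (array([0.555, 0.146, 0.377]), np.float64(0.021577040713245295))
top 1770.0 rect (235.27027130126953, 254.37837982177734) ((68.81861114501953, 46.03407287597656), 54.462318420410156)
scene 2662.0 rect (320.70871353149414, 343.1123847961426) ((53.23463821411133, 76.7364501953125), 28.300758361816406)
  bright [306.539 325.789] 76 [0.544 0.112 0.014]
  bright [327.786 315.929] 14 [0.518 0.073 0.014]
  bright [347.833 322.513] 156 [0.477 0.07  0.014]
  bright [339.529 329.882] 17 [0.484 0.093 0.014]
  bright [322.852 334.222] 27 [0.507 0.115 0.014]
  bright [335.35 339.25] 20 [0.481 0.115 0.014]
  bright [291.362 358.086] 185 [0.535 0.187 0.014]
```

```bash
python3 - <<'E'
from h import *
np.set_printoptions(precision=4,suppress=True)
s=cam('scene');t=cam('top')
th=np.linspace(0,2*np.pi,200)
def bb(c,X,r,z):
    P=np.array([proj(c,[X[0]+r*np.cos(a),X[1]+r*np.sin(a),z]) for a in th]);return np.r_[P.min(0),P.max(0)]
from scipy.optimize import least_squares
for nm,r,meas in(('rim',.0385,[301,314.25,342.75,348.75]),('mouth',.0295,[305.25,317.5,338.5,343.75])):
    f=least_squares(lambda X:bb(s,X,r,.042)-meas,[.5,.125]);print(nm,f.x,f.fun)
# top: edge of rim outer against darker flank via Hough
g=cv2.cvtColor(t['image'],cv2.COLOR_RGB2GRAY)[215:295,190:280];g4=cv2.resize(g,None,fx=4,fy=4,interpolation=2)
h=cv2.HoughCircles(g4,cv2.HOUGH_GRADIENT,1,5,param1=80,param2=25,minRadius=48,maxRadius=110)
for x,y,r in (h[0][:8] if h is not None else []): print('hough',x/4+190,y/4+215,r/4,onz(t,x/4+190,y/4+215,.042))
print('expected r px',bb(t,[.503,.126],.0385,.042),bb(t,[.503,.126],.0295,.042),bb(t,[.503,.126],.052,.0))
E
```

```text
rim [0.5028 0.1275] [-0.3592 -0.2655  0.3599  0.2161]
mouth [0.5035 0.1263] [ 0.373  -0.2467 -0.3735  0.2451]
hough 234.125 252.625 19.2 [0.503  0.1249 0.042 ]
hough 232.875 251.875 13.95 [0.5046 0.1275 0.042 ]
hough 232.625 253.875 16.15 [0.5003 0.128  0.042 ]
hough 232.625 250.375 19.3 [0.5077 0.1281 0.042 ]
hough 236.125 253.375 17.025 [0.5013 0.1207 0.042 ]
hough 231.125 249.125 21.175 [0.5104 0.1313 0.042 ]
hough 233.375 254.875 17.05 [0.4982 0.1264 0.042 ]
hough 235.875 255.625 22.025 [0.4966 0.1211 0.042 ]
expected r px [215.1596 234.456  252.0318 270.9484] [219.4722 238.6815 247.7248 266.6429] [212.3478 231.5833 260.5269 279.3067]
```

>>> {"name": "carry_out", "arguments": {"newtons": 60, "targets": [{"claw": 1, "tx": 0, "ty": 0, "tz": -3, "turn": 0}, {"claw": 1, "tx": 0, "ty": 0, "tz": -7, "turn": 0}, {"claw": 1, "tx": 1.5, "ty": 1.5, "tz": -10, "turn": 0}, {"claw": 1, "tx": 3.5, "ty": 4, "tz": -11, "turn": 0}, {"claw": 1, "tx": 5.5, "ty": 7, "tz": -11, "turn": 0}, {"claw": 1, "tx": 7.5, "ty": 10, "tz": -11, "turn": 0}, {"claw": 1, "tx": 9, "ty": 12, "tz": -11, "turn": 0}, {"claw": 1, "tx": 10, "ty": 12.5, "tz": -11, "turn": 0}]}}

```text
time: 15.3
position: [0.4695, -0.059, 0.2654]
ee_rot: [180.0, -0.0, -160.4]
ft_force: [0.6, -1.3, -10.1]
finger_gap: 0.688
gripper_force: 69.7
```

>>> {"name": "carry_out", "arguments": {"newtons": 60, "targets": [{"claw": 1, "tx": -0.7, "ty": 1.6, "tz": 1, "turn": 8}, {"claw": 1, "tx": -1.5, "ty": 3.2, "tz": 2.5, "turn": 16}, {"claw": 1, "tx": -2.3, "ty": 4.8, "tz": 4, "turn": 24}, {"claw": 1, "tx": -3.1, "ty": 6.4, "tz": 5.5, "turn": 32}, {"claw": 1, "tx": -3.9, "ty": 8, "tz": 7, "turn": 39}, {"claw": 1, "tx": -3.9, "ty": 8, "tz": 7.5, "turn": 46}, {"claw": 1, "tx": -3.9, "ty": 8, "tz": 7.5, "turn": 46}, {"claw": 1, "tx": -3.9, "ty": 8, "tz": 7.5, "turn": 46}]}}

```text
time: 16.3
position: [0.4811, 0.0283, 0.1913]
ee_rot: [180.0, 0.1, 153.6]
ft_force: [0.1, -0.4, -9.8]
finger_gap: 0.689
gripper_force: 69.7
```

>>> {"name": "carry_out", "arguments": {"targets": [{"claw": 1, "tx": 0.4, "ty": 1.5, "tz": 0, "turn": 0}, {"claw": 1, "tx": 0.8, "ty": 3, "tz": 0, "turn": 0}, {"claw": 1, "tx": 1.1, "ty": 4.5, "tz": 0, "turn": 0}, {"claw": 1, "tx": 1.2, "ty": 5, "tz": 0, "turn": 0}, {"claw": 1, "tx": 1.2, "ty": 5, "tz": 0, "turn": 0}]}}

```text
time: 16.92
position: [0.4923, 0.0792, 0.1907]
ee_rot: [-180.0, -0.0, 153.6]
ft_force: [-0.6, 0.2, -10.3]
finger_gap: 0.687
gripper_force: 69.8
```

>>> {"name": "carry_out", "arguments": {"targets": [{"claw": 1, "tx": 0.3, "ty": 1, "tz": 0, "turn": 0}, {"claw": 1, "tx": 0.4, "ty": 1.5, "tz": 0, "turn": 0}, {"claw": 1, "tx": 0.4, "ty": 1.5, "tz": 0, "turn": 0}]}}

```text
time: 17.3
position: [0.4954, 0.0942, 0.1908]
ee_rot: [-180.0, 0.0, 153.6]
ft_force: [0.2, -1.2, -10.2]
finger_gap: 0.684
gripper_force: 69.8
```

>>> {"name": "carry_out", "arguments": {"targets": [{"claw": 1, "tx": 0.3, "ty": 0.8, "tz": 0, "turn": 0}, {"claw": 1, "tx": 0.4, "ty": 1.6, "tz": 0, "turn": 0}, {"claw": 1, "tx": 0.4, "ty": 1.6, "tz": 0, "turn": 0}]}}

```text
time: 17.68
position: [0.4991, 0.1106, 0.1909]
ee_rot: [180.0, 0.0, 153.6]
ft_force: [0.2, -0.3, -10.2]
finger_gap: 0.682
gripper_force: 69.8
```

>>> {"name": "carry_out", "arguments": {"targets": [{"claw": 1, "tx": 0.3, "ty": 0.8, "tz": 0, "turn": 0}, {"claw": 1, "tx": 0.35, "ty": 1.6, "tz": 0, "turn": 0}, {"claw": 1, "tx": 0.35, "ty": 1.6, "tz": 0, "turn": 0}, {"claw": 1, "tx": 0.35, "ty": 1.6, "tz": 0, "turn": 0}]}}

```text
time: 18.18
position: [0.5029, 0.1259, 0.1908]
ee_rot: [-180.0, -0.0, 153.6]
ft_force: [0.2, -0.5, -9.7]
finger_gap: 0.686
gripper_force: 69.8
```

```bash
python3 - <<'E'
from h import *
np.set_printoptions(precision=4,suppress=True)
st=manip.get_state();print(st['time'],st['position'],st['ee_rot'],st['ft_force'],st['tau'])
s=cam('scene')
# ball hanging: expected px
z=st['position'][2]+.001-.087
X=np.r_[st['position'][:2],z];u,v=proj(s,X);print('exp ball',u,v,s['f']*.03/np.linalg.norm(ray(s,0,0)[0]-X))
x0,y0=int(u)-32,int(v)-32
r=s['image'][y0:y0+64,x0:x0+64]
g=cv2.resize(cv2.cvtColor(r,cv2.COLOR_RGB2GRAY),None,fx=4,fy=4,interpolation=2)
h=cv2.HoughCircles(g,cv2.HOUGH_GRADIENT,1,4,param1=80,param2=20,minRadius=60,maxRadius=100)
print([] if h is None else [(round(a/4+x0,1),round(b/4+y0,1),round(c/4,1)) for a,b,c in h[0][:5]])
save('g6.png',s['image'])
E
```

```text
18.175 [0.5029 0.1259 0.1908] [-179.9782   -0.0035  153.559 ] [ 0.2183 -0.4828 -9.7024] [  0.1477 -34.6062 -41.2189   0.0107  -0.0119   0.001 ]
exp ball 321.98958773229776 308.9663636501836 17.151833146146217
[(np.float32(325.9), np.float32(307.9), np.float32(20.4)), (np.float32(325.1), np.float32(309.4), np.float32(17.4)), (np.float32(324.6), np.float32(307.1), np.float32(19.6)), (np.float32(326.6), np.float32(306.9), np.float32(20.2))]
```

```bash
python3 - <<'E'
from h import *
np.set_printoptions(linewidth=250)
im=cv2.imread('pics/g6.png')[:,:,::-1].astype(int)
for v in range(288,332,4):
    print(v,' '.join('%d/%d'%(im[v,u].mean(),im[v,u,2]-im[v,u,0]) for u in range(298,350,2)))
E
```

```text
288 193/-76 102/-34 27/3 30/3 48/3 100/0 100/-2 91/-3 88/3 45/3 100/-3 42/4 42/0 39/3 38/3 40/1 71/7 111/14 76/7 97/7 71/4 43/1 83/-27 191/-77 187/-78 177/-77
292 188/-78 186/-79 191/-76 63/-22 80/-12 97/-1 99/-2 36/1 39/0 59/2 92/6 44/4 39/1 39/0 47/3 99/12 86/4 60/2 41/3 40/2 41/3 40/-1 134/-58 194/-78 184/-79 183/-81
296 180/-77 182/-71 171/-67 170/-69 175/-71 183/-74 108/-3 248/2 158/4 37/2 37/0 63/1 87/8 78/1 49/2 39/2 41/2 40/1 41/0 100/-41 192/-80 194/-78 204/-69 187/-80 190/-79 191/-79
300 185/-76 175/-70 162/-65 162/-66 171/-70 180/-64 208/-7 227/-4 216/-7 103/-2 53/0 37/2 42/2 40/1 41/2 37/2 64/-1 236/-4 228/-5 209/-8 183/-72 190/-79 190/-79 197/-78 188/-79 183/-82
304 164/-65 171/-66 170/-69 169/-67 170/-64 184/-7 212/-6 229/-4 235/-3 238/-4 101/-3 42/1 40/1 39/2 76/1 185/-1 239/-4 233/-4 229/-4 210/-7 187/-7 191/-79 195/-77 190/-81 191/-80 127/-63
308 170/-64 186/-73 188/-71 183/-74 137/-20 173/-6 198/-7 213/-8 225/-4 230/-4 236/-4 237/-4 240/-3 236/-4 235/-4 232/-4 229/-5 225/-4 214/-7 200/-7 172/-5 153/-48 187/-81 192/-77 93/-46 128/-73
312 172/-67 175/-68 179/-68 188/-
[... 192 characters left out ...]
9/-79 189/-76 100/-4 125/-4 145/-6 161/-6 175/-6 180/-9 188/-4 193/-7 189/-7 189/-5 178/-6 173/-6 164/-6 144/-6 127/-4 103/-10 167/-75 76/-41 193/-83 206/-63 212/-9
320 175/-72 189/-79 192/-78 188/-65 216/20 213/20 103/-1 105/-3 121/-4 128/-5 135/-5 138/-6 145/-5 144/-4 139/-6 134/-6 127/-5 117/-2 102/-4 138/7 161/-42 170/0 216/18 220/15 249/1 247/2
324 162/-66 173/-68 188/-2 215/20 208/20 125/3 138/4 151/4 123/0 100/-3 109/-2 107/-3 111/-3 111/-5 108/-4 103/-5 104/-2 114/0 116/3 203/21 212/20 196/14 218/18 227/9 214/4 219/11
328 172/-54 168/4 210/21 212/22 129/2 146/2 163/3 175/3 183/5 187/2 193/3 197/5 195/6 191/5 184/3 178/5 167/4 153/3 136/3 118/3 212/21 214/20 170/3 197/14 215/22 215/24
```

Ball measured within about 1.5 mm of expected, and the lamp offers no contact. Lowering.

>>> {"name": "carry_out", "arguments": {"targets": [{"claw": 1, "tx": -0.1, "ty": 0.1, "tz": 1, "turn": 0}, {"claw": 1, "tx": -0.1, "ty": 0.1, "tz": 2, "turn": 0}, {"claw": 1, "tx": -0.1, "ty": 0.1, "tz": 2.8, "turn": 0}, {"claw": 1, "tx": -0.1, "ty": 0.1, "tz": 3.5, "turn": 0}, {"claw": 1, "tx": -0.1, "ty": 0.1, "tz": 4.1, "turn": 0}, {"claw": 1, "tx": -0.1, "ty": 0.1, "tz": 4.6, "turn": 0}, {"claw": 1, "tx": -0.1, "ty": 0.1, "tz": 4.8, "turn": 0}, {"claw": 1, "tx": -0.1, "ty": 0.1, "tz": 4.8, "turn": 0}]}}

```text
time: 19.23
position: [0.5042, 0.1264, 0.1428]
ee_rot: [-180.0, -0.0, 153.5]
ft_force: [0.3, 0.1, -9.7]
finger_gap: 0.687
gripper_force: 69.8
```

>>> {"name": "carry_out", "arguments": {"targets": [{"claw": 1, "tx": 0, "ty": 0, "tz": 0.2, "turn": 0}, {"claw": 1, "tx": 0, "ty": 0, "tz": 0.3, "turn": 0}, {"claw": 1, "tx": 0, "ty": 0, "tz": 0.4, "turn": 0}, {"claw": 1, "tx": 0, "ty": 0, "tz": 0.4, "turn": 0}]}}

```text
time: 19.73
position: [0.5044, 0.1265, 0.139]
ee_rot: [180.0, 0.0, 153.5]
ft_force: [-0.5, 0.6, -9.3]
finger_gap: 0.683
gripper_force: 69.8
```

>>> {"name": "carry_out", "arguments": {"targets": [{"claw": 1, "tx": 0, "ty": 0, "tz": 0.1, "turn": 0}, {"claw": 1, "tx": 0, "ty": 0, "tz": 0.2, "turn": 0}, {"claw": 1, "tx": 0, "ty": 0, "tz": 0.25, "turn": 0}, {"claw": 1, "tx": 0, "ty": 0, "tz": 0.25, "turn": 0}]}}

```text
time: 20.23
position: [0.505, 0.1267, 0.1373]
ee_rot: [179.9, 0.1, 153.5]
ft_force: [1.5, 3.0, -3.7]
finger_gap: 0.684
gripper_force: 70.4
```

>>> {"name": "carry_out", "arguments": {"targets": [{"claw": 1, "tx": 0, "ty": 0, "tz": 0.1, "turn": 0}, {"claw": 1, "tx": 0, "ty": 0, "tz": 0.15, "turn": 0}, {"claw": 1, "tx": 0, "ty": 0, "tz": 0.15, "turn": 0}]}}

```text
time: 20.6
position: [0.5055, 0.1268, 0.1366]
ee_rot: [179.9, 0.1, 153.5]
ft_force: [1.1, 3.8, 4.7]
finger_gap: 0.683
gripper_force: 71.2
```

>>> {"name": "carry_out", "arguments": {"targets": [{"claw": 1, "tx": 0, "ty": 0.1, "tz": 0, "turn": 0}, {"claw": 1, "tx": 0, "ty": 0.1, "tz": 0.1, "turn": 0}, {"claw": 1, "tx": 0, "ty": 0.1, "tz": 0.1, "turn": 0}]}}

```text
time: 20.98
position: [0.5059, 0.1273, 0.1364]
ee_rot: [180.0, 0.1, 153.6]
ft_force: [-1.7, 3.0, 10.3]
finger_gap: 0.684
gripper_force: 72.2
```

```bash
python3 - <<'E'
from h import *
np.set_printoptions(precision=4,suppress=True)
st=manip.get_state();print(st['time'],st['position'],st['ee_rot'],st['ft_force'],st['ft_torque'])
E
```

```text
20.975 [0.5059 0.1273 0.1364] [179.9519   0.1454 153.5578] [-1.7052  2.9958 10.3318] [ 0.2645  0.255  -0.0431]
```

>>> {"name": "carry_out", "arguments": {"newtons": 30, "targets": [{"claw": 1, "tx": 0, "ty": 0, "tz": -0.12, "turn": 0}, {"claw": 1, "tx": 0, "ty": 0, "tz": -0.12, "turn": 0}]}}

```text
time: 21.22
position: [0.5056, 0.1272, 0.1365]
ee_rot: [179.9, 0.1, 153.6]
ft_force: [1.0, 2.2, 7.0]
finger_gap: 0.691
gripper_force: 71.5
```

>>> {"name": "carry_out", "arguments": {"newtons": 20, "targets": [{"claw": 0.2, "tx": 0, "ty": 0, "tz": 0, "turn": 0}, {"claw": -0.6, "tx": 0, "ty": 0, "tz": 0, "turn": 0}, {"claw": -1, "tx": 0, "ty": 0, "tz": 0, "turn": 0}, {"claw": -1, "tx": 0, "ty": 0, "tz": 0, "turn": 0}]}}

```text
time: 21.72
position: [0.504, 0.127, 0.1342]
ee_rot: [-179.9, -0.1, 153.5]
ft_force: [0.8, 1.0, -0.2]
finger_gap: 1.001
gripper_force: 0.0
```

```bash
python3 - <<'E'
from h import *
np.set_printoptions(precision=4,suppress=True)
s=cam('scene');save('g7.png',s['image'])
st=manip.get_state();print(st['time'],st['position'],st['ft_force'],st['finger_gap'],st['gripper_force'])
c=np.array([.5035,.1265,.05]);u=np.array([np.cos(np.radians(63.5)),np.sin(np.radians(63.5)),0]);z=np.array([0,0,1.])
for n,p in dict(nut=c+.087*z+.03*u,nutR=c+.087*z-.03*u,jawtop=c+.1*z,ring=c+.054*z).items(): print(n,proj(s,p))
E
```

```text
21.775 [0.5042 0.1271 0.1344] [-0.4935 -0.1104 -0.2682] 0.9979239905164109 0.0
nut [np.float64(306.92566258237247), np.float64(305.75679784800354)]
nutR [np.float64(335.3732679984331), np.float64(289.07414208317664)]
jawtop [np.float64(321.27383096910177), np.float64(292.3949833490323)]
ring [np.float64(321.5141581799219), np.float64(309.3372214101255)]
```

>>> {"name": "carry_out", "arguments": {"targets": [{"claw": -1, "tx": 0, "ty": 0, "tz": -1, "turn": 0}, {"claw": -1, "tx": 0, "ty": 0, "tz": -3, "turn": 0}, {"claw": -1, "tx": 0, "ty": 0, "tz": -5.5, "turn": 0}, {"claw": -1, "tx": 0, "ty": 0, "tz": -8, "turn": 0}, {"claw": -1, "tx": 1, "ty": -4, "tz": -10, "turn": 0}, {"claw": -1, "tx": 2, "ty": -10, "tz": -11, "turn": 0}, {"claw": -1, "tx": 4, "ty": -15, "tz": -11, "turn": 0}, {"claw": -1, "tx": 4, "ty": -18, "tz": -11, "turn": 0}, {"claw": -1, "tx": 4, "ty": -18, "tz": -11, "turn": 0}]}}

```text
time: 22.9
position: [0.3885, -0.0172, 0.247]
ee_rot: [179.9, 0.2, 153.4]
ft_force: [0.0, 1.4, 0.5]
finger_gap: 0.999
gripper_force: 0.0
```

```bash
python3 - <<'E'
from h import *
np.set_printoptions(precision=4,suppress=True)
s=cam('scene');t=cam('top')
st=manip.get_state();print(st['time'],st['position'],st['ft_force'])
save('g8s.png',s['image']);save('g8t.png',t['image'])
c=np.array([.5035,.1265,.05]);a=np.radians(63.5);u=np.array([np.cos(a),np.sin(a),0]);w=np.array([-u[1],u[0],0])
for nm,cm in(('s',s),('t',t)):
    # predicted silhouette (jaw block + carriage) vs dark non-wood mask
    P=[c+[0,0,h]+i*hx*w+j*hy*u for (h,hx,hy) in((.1,.026,.02),(.076,.026,.02),(.076,.028,.022),(.054,.028,.022)) for i in(-1,1) for j in(-1,1)]
    Q=np.array([proj(cm,p) for p in P]);hull=cv2.convexHull(Q.astype(np.float32))
    x0,y0=(Q.min(0)-14).astype(int);x1,y1=(Q.max(0)+14).astype(int)
    r=cm['image'][y0:y1,x0:x1].astype(int)
    m=((r.mean(2)<88)&(r.max(2)-r.min(2)<30)).astype(np.uint8)
    m=cv2.morphologyEx(m,cv2.MORPH_CLOSE,np.ones((5,5)))
    k=max(cv2.findContours(m,cv2.RETR_EXTERNAL,cv2.CHAIN_APPROX_NONE)[0],key=cv2.contourArea)+[x0,y0]
    print(nm,'pred bbox',Q.min(0),Q.max(0),'area',cv2.contourArea(hull),'ctr',np.array(cv2.minAreaRect(hull)[0]),cv2.minAreaRect(hull)[1:])
    print('  meas bbox',k.reshape(-1,2).min(0),k.reshape(-1,2).max(0),'area',cv2.contourArea(k),cv2.minAreaRect(k))
E
```

```text
23.0 [ 0.3891 -0.016   0.2464] [ 0.621  -0.7293  0.074 ]
s pred bbox [301.4234 277.621 ] [341.6447 326.0931] area 1278.3264249605127 ctr [321.5487 301.3865] ((44.727481842041016, 34.239105224609375), 47.57740020751953)
  meas bbox [302 282] [339 324] area 719.0 ((320.79998779296875, 301.4000244140625), (39.599998474121094, 32.79999923706055), 53.13010025024414)
t pred bbox [209.4016 228.0079] [245.1174 265.4966] area 762.8982492045034 ctr [227.0364 246.6778] ((26.285444259643555, 29.66730499267578), 27.476123809814453)
  meas bbox [207 229] [258 278] area 1389.5 ((235.10000610351562, 254.30001831054688), (49.64070510864258, 38.013153076171875), 26.56505012512207)
```

```bash
python3 -c "
from rig import manip
print(manip.job_done())"
```

```text
the job is handed in; nothing more can be done
None
```

The vise was laid on its side and released, then taken by its nuts, set ball-down in the base in line with the bolts, let go, and handed in at 23 s; the camera check put it upright to about 1–2°, but I viewed 11 pictures, one over the limit of 10.

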